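Park the sample slide at its reading position

ROBOT

A 6-joint arm with a two-finger parallel gripper is mounted at the origin on a cart in front of the work surface, level with it; the furniture and walls round the work are solid. World frame = base frame: x ahead of the robot, y to its left, z up, the work surface at z = 0. Lengths are in mm, angles in rad, forces in N, time in s.
With the tool pointing down it reaches from about 275 to 750 mm from the base axis. Payload 10.2 kg.
Tool frame: the origin (TCP) lies at the very end of the fingers, on their centre line; the grasp point (between the pads) lies 19 mm behind it; z points along the fingers, y is the line along which they close (so a half turn about z gives the same grasp; the last joint's range is limited). The gripper opens to 85 mm and grips with 20 to 120 N. Pads are 22 mm wide; open, the fingers measure 114 mm over their backs; the gripper's body (76 mm by 85 mm) begins 54 mm behind the grasp point. The pads swing forward as they close: fully open they stand 13 mm farther back than shut.
Start: joints at [-1.333, 0.313, 1.498, -0, 1.331, -0.223], TCP at [233.438, -470.253, 231.294] pointing down, gripper open.
Joint ranges: [-2.94, 2.94], [-0.97, 2.17], [0.19, 2.56], [-1.23, 4.37], [0.02, 3.11], [-2.88, 2.88]. Speed limits (rad/s): [2.39, 2.39, 3.01, 3.14, 3.14, 3.14].

INTERFACE

Orientations are given as a unit quaternion [w, x, y, z].
In Python, from rig import telemetry, optics, ctrl gives the robot as it stands.
- The arm moves only by the tool servo_tool, never from a script. Its argument "deltas" is a list of rows, each a list of 3 entries, a list of its own where there are three numbers: the shift along the tool's x, y, z in units of 20 cm (1.0 is 20 cm), then the turn, a rotation vector about the tool's x, y, z in units of 90 degrees (1.0 is 90 degrees), then the opening, from 0 (shut) to 1 (fully open). A call has 1 to 8 rows; each row shifts and turns the commanded pose from where the row before left it, along the tool's axes as they then stand; what a row does not reach is not made up. A row lasts 1/10 s, in which the tool goes at most 50 mm and 8.59 degrees, less where a joint would pass 70% of its speed; a pose out of reach is approached as far as the arm can. A call with a number of a shift or a turn outside -1 to 1 is refused whole. A call with a gripper value outside its range is refused whole. The fingers move at their own pace and stop on an object; "squeeze" is the grip in N (left out, the last holds). Time passes only in rows, so rows that do not move let the fingers close. It gives the time, the measured TCP pose, the force, the opening and the grip force at its end, in the units of the state.
- telemetry.sense(): the state, without advancing time (a new reading comes with each control period).
- optics.capture(name): name is "side" or "top" or "wrist"; returns the picture (480x640x3 uint8, blue, green, red); there is no depth.
- optics.camera_model(name): a dict with "vfov" (degrees; the focal length in pixels is half the picture's height over the tangent of half this angle, whatever the lens; pixels are square), "cx", "cy" (the principal point, pixels), "dist" ([k1, k2, p1, p2, k3] as OpenCV has them; the pictures are not rectified), "R" (3x3) and "t" (3): a world point X has camera coordinates R X + t; the wrist camera has in their place "mount" (4x4, takes a point from camera to tool coordinates, whose origin is the TCP and whose axes are the flange's). Camera axes: x right, y down, z forward; pixel columns grow to the right and rows downward; lengths in mm; the calibration is good to about 2 mm. A picture is of the moment at which its call begins: read the wrist's pose just before it. camera_model takes no time and is no camera call.
- ctrl.finish_job(): hands the job in; it is judged then, once.
The state is a dict: "time_s": time; "joints": joint angles; "dq": joint speeds; "tau": joint torques, N m; "eef_pos": TCP position; "ee_rot": TCP orientation; "force": force on the tool from outside, world axes, zero at the start; "wrist_torque": the same for the moment, N m; "grip_width": opening from 0.0 (shut) to 1.0 (fully open); "grip_force": force on a finger pad.
Only numpy, scipy, OpenCV 4.12 (cv2) and the standard library are available. Lean on these libraries where they do the work, as an engineer would, in place of code of your own. Each camera call takes 0.05 s, during which the arm holds its last target. There are 200 camera calls.

TASK

The two-lane tube reader has a sprung slide in each lane, with a blue push tab. With the fingertips, gently push the slide that carries the purple-capped tube away from you until its brass lug has passed the steel stop pin, but stop before the slide reaches the rubber buffer; then let go, so that it springs back and stays latched against the pin in the middle position. Only push the tab: do not pinch it, keep off the two tubes standing in their sockets, leave the other slide at home, and do not disturb the things round the reader.

Things in the scene. Friction and masses are not known exactly. Their poses are not given: they have to be found in the camera images.
- reader: two-lane tube reader fixed to the worktop: white base plate 257 x 240 mm, 14 mm thick. Origin on the worktop, on the midline between the lanes; x points along the lanes away from the robot (plate from x = -0.142 to 0.115 m), y to the left, z up. The lanes run along x at y = +0.060 (left) and y = -0.060 (right). On the outer side of each lane at x = 0.01 stands a black reading head 64 mm high
- slide_left (a joint): travel of the left lane's sprung slide, m: 0 = home (at the end of the reader nearest the robot), grows as the slide is pushed along the reader's +x, 0.050 = resting against its raised stop pin (middle, reading position), 0.100 = against the rubber buffer at the far end. An inside spring always pushes it back towards home, about 3 N at home, 5 N at the middle and 7 N at the buffer, besides damping of 25 N s/m; passing the pin adds some 2 to 3 N.
- tab_left (a point): middle of the top edge of the push face of the left slide's blue upright tab (36 mm wide, 10 mm thick); it moves with the slide. The push face looks along the reader's -x, towards the robot, and is free over the upper 40 mm below this point; this point is 87 mm above the worktop. The tube's axis stands 85 mm behind this face along the reader's +x
- socket_left (a point): centre of the mouth of the tube socket on the left slide, moves with the slide; a grey block 36 x 36 mm with a 35 mm deep round hole, mouth 64 mm above the worktop
- slide_right (a joint): travel of the right lane's sprung slide, m: 0 = home (at the end of the reader nearest the robot), grows as the slide is pushed along the reader's +x, 0.050 = resting against its raised stop pin (middle, reading position), 0.100 = against the rubber buffer at the far end. An inside spring always pushes it back towards home, about 3 N at home, 5 N at the middle and 7 N at the buffer, besides damping of 25 N s/m; passing the pin adds some 2 to 3 N.
- tab_right (a point): middle of the top edge of the push face of the right slide's blue upright tab (36 mm wide, 10 mm thick); it moves with the slide. The push face looks along the reader's -x, towards the robot, and is free over the upper 40 mm below this point; this point is 87 mm above the worktop. The tube's axis stands 85 mm behind this face along the reader's +x
- socket_right (a point): centre of the mouth of the tube socket on the right slide, moves with the slide; a grey block 36 x 36 mm with a 35 mm deep round hole, mouth 64 mm above the worktop
- pin_top_left (a point): top of the left lane's steel stop pin (8 mm thick, domed), on the inner side of the lane; standing 36 mm above the worktop when up. The brass lug on the side of the slide (32 mm long, ramped in front) presses it down while passing over it, from about 0.015 m of slide travel; it snaps up behind the lug at 0.050 to 0.052 m of travel and then holds the returning slide at 0.050
- pin_top_right (a point): the same of the right lane
- tube_purple: purple-capped sample tube, 17 mm thick, 95 mm long, standing loose in the socket of either slide; origin at the centre of its underside, z along the tube. Its top stands about 125 mm above the worktop
- tube_blue: blue-capped sample tube, 17 mm thick, 101 mm long, standing loose in the socket of the other slide; origin at the centre of its underside, z along the tube. Its top stands about 131 mm above the worktop
- dropper_bottle: small dropper bottle with a blue top, 25 mm thick, 73 mm high, standing loose to the right of the reader; origin at the centre of its underside; a bystander
- timer: white bench timer, 64 x 64 x 19 mm, loose on the worktop left of the reader, nearer the robot; origin at the centre of its underside; a bystander
- marker: marker pen with a black cap, 135 mm long (along its y), 16 mm thick, lying loose on the worktop to the left of the reader; origin at the centre of its underside; a bystander

How it is judged (in metres and radians):
On the way, in this order (a step that is already met when the one before it is completed fails the run):
1. the slide with the purple-capped tube is pushed past its stop pin (((horizontal distance between tube_purple and socket_left below 0.02 m and value of joint slide_left above 0.0545 m) or (horizontal distance between tube_purple and socket_right below 0.02 m and value of joint slide_right above 0.0545 m))), for 0.1 s.
2. it has come back and rests against the stop pin, let go (((horizontal distance between tube_purple and socket_left below 0.02 m and value of joint slide_left between 0.046 and 0.053 m) or (horizontal distance between tube_purple and socket_right below 0.02 m and value of joint slide_right between 0.046 and 0.053 m)) and contact force between the fingers and reader below 0.2 N), for 0.2 s.
At the end, for the whole second after the job is handed in: The slide that carries the purple-capped tube rests latched at its stop pin (travel 46 to 53 mm), the other slide is at home (under 6 mm), and both tubes stand in their sockets, within 0.3 rad of upright (((horizontal distance between tube_purple and socket_left below 0.02 m and value of joint slide_left between 0.046 and 0.053 m and velocity of joint slide_left between -0.005 and 0.005 m/s and value of joint slide_right below 0.006 m and horizontal distance between tube_blue and socket_right below 0.02 m) or (horizontal distance between tube_purple and socket_right below 0.02 m and value of joint slide_right between 0.046 and 0.053 m and velocity of joint slide_right between -0.005 and 0.005 m/s and value of joint slide_left below 0.006 m and horizontal distance between tube_blue and socket_left below 0.02 m)) and angle between each of tube_purple, tube_blue's own z axis and vertical below 0.3 rad and z of each of tube_purple, tube_blue in the frame of reader below 0.04 m); the robot touches nothing.
It fails at once if a slide is run into the rubber buffer (travel over 97 mm) (value of joint any of slide_left, slide_right above 0.097 m).
It fails at once if the other slide is pushed (over 12 mm) ((horizontal distance between tube_purple and socket_left below 0.02 m and value of joint slide_right above 0.012 m) or (horizontal distance between tube_purple and socket_right below 0.02 m and value of joint slide_left above 0.012 m)).
It fails at once if a slide is pinched, or pushed with more than 25 N (contact force between the fingers and reader above 25 N).
It fails at once if a tube is lifted (over 12 mm), tipped, or pushed by the fingers (z of any of tube_purple, tube_blue in the frame of reader above 0.042 m or angle between any of tube_purple, tube_blue's own z axis and vertical above 0.4 rad or contact force between the fingers and tube_purple above 5 N or contact force between the fingers and tube_blue above 5 N).
It fails at once if the dropper bottle, timer or marker pen is disturbed (moved more than 20 mm) (distance of any of dropper_bottle, timer, marker from where it was at the start of the episode above 0.02 m).
It also fails if it takes over 40 s, if anything falls off the work surface, if the arm or the gripper's body presses on something with over 40 N, if the wrist force passes 120 N, or if a joint passes its speed limit or range.

## Working session

There is one attempt and no reset: what is moved stays moved. The work goes in short steps, Python scripts to look and compute and a tool call to move; the robot and the scene stay as the last step left them, time stands still between calls to the robot, and variables do not carry over. Pictures are saved under pics/ and viewed, at most 10 in all, crops included, and the job is handed in when it is done.

Besides the shell and the picture viewer there is one more tool, called after "Call:" by a JSON object that holds its "api" and its "payload", one argument or row to a line. servo_tool: Moves the arm, as the interface text tells. Its arguments: {"type":"object","properties":{"deltas":{"type":"array"},"squeeze":{"type":"number"}},"required":["deltas"]}

```bash
mkdir -p pics; ls; python3 - <<'E'
from rig import telemetry, optics, ctrl
import cv2
print(telemetry.sense())
for n in ("side","top","wrist"):
    print(n,optics.camera_model(n))
for n in ("side","top"): cv2.imwrite(f"pics/{n}0.png",optics.capture(n))
E
```

```text
pics
{'time_s': 0.0, 'joints': array([-1.33340562e+00,  3.13455807e-01,  1.49847701e+00, -1.92783227e-05,
        1.33101541e+00, -2.23407257e-01]), 'dq': array([-0.00079416, -0.00120289,  0.00031354,  0.00037893,  0.00045042,
       -0.00167131]), 'tau': array([-1.18732933e-03, -4.12271404e+01, -2.59743083e+01, -3.03975366e-04,
        4.17719653e-03, -2.00591893e-05]), 'eef_pos': array([ 233.36260851, -469.97480324,  230.71708293]), 'ee_rot': array([-6.77706579e-04,  9.73574611e-01,  2.28368163e-01, -1.41004758e-05]), 'force': array([0.46498389, 0.09441385, 0.08658724]), 'wrist_torque': array([0.00742231, 0.02412406, 0.0488071 ]), 'grip_force': 0.0, 'grip_width': 1.0059480835928034}
side {'vfov': 54.42120379811702, 'cx': 316.7712690886683, 'cy': 239.14423390765904, 'dist': array([-0.09064993,  0.        ,  0.        ,  0.        ,  0.        ]), 'R': array([[ 0.9665719 , -0.2562349 ,  0.00907925],
       [-0.09856385, -0.40402735, -0.90942128],
       [ 0.23669374,  0.87812617, -0.41577699]]), 't': array([-548.31826001,   64.71485465,  962.18346731])}
top {'vfov': 55.80832293617881
[... 162 characters left out ...]
.99944701,  0.0276503 ],
       [-0.99376078, -0.02139298, -0.10946167],
       [ 0.10999266, -0.02545606, -0.99360636]]), 't': array([-137.25734732,  554.68819821,  965.08111645])}
wrist {'vfov': 70.39357829041029, 'cx': 315.93313750874904, 'cy': 235.58888372942044, 'dist': array([-0.04601158,  0.        ,  0.        ,  0.        ,  0.        ]), 'mount': array([[ 4.86071585e-06, -9.61240204e-01, -2.75712297e-01,
         7.08801233e+01],
       [ 9.99999399e-01, -2.97555525e-04,  1.05502384e-03,
         8.00015980e-02],
       [-1.09617105e-03, -2.75712136e-01,  9.61239625e-01,
        -1.41386580e+02],
       [ 0.00000000e+00,  0.00000000e+00,  0.00000000e+00,
         1.00000000e+00]])}
```

View pics/side0.png

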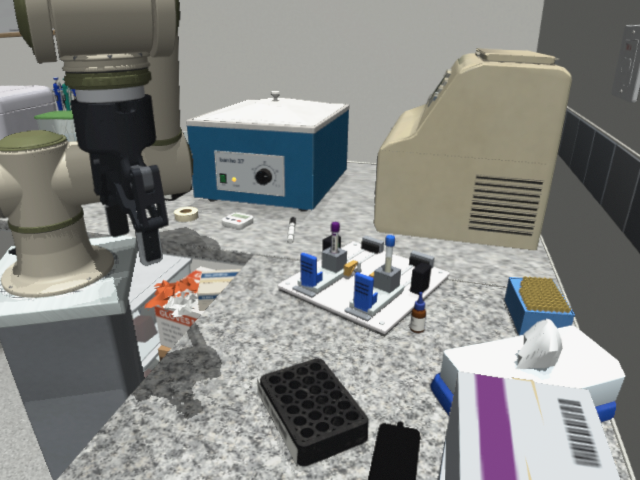

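View pics/top0.png

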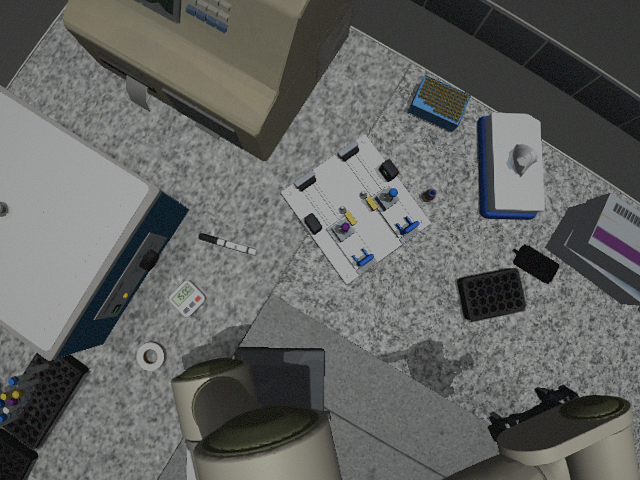

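The top view shows the reader turned to the left. The purple cap is near (345,228), so it's in the left lane, with its blue tab near (362,260). The other tab is near (408,227). In the side view the left tab is near (309,268).

```bash
cat > h.py <<'E'
import numpy as np, cv2
from rig import telemetry, optics
def K(m):
    f=240/np.tan(np.radians(m["vfov"])/2)
    return np.array([[f,0,m["cx"]],[0,f,m["cy"]],[0,0,1]])
def rays(m,px):
    u=cv2.undistortPoints(np.float64(px).reshape(-1,1,2),K(m),m["dist"]).reshape(-1,2)
    d=np.c_[u,np.ones(len(u))]@m["R"]
    return -m["R"].T@m["t"],d
def onplane(m,px,z):
    c,d=rays(m,px); return c+d*((z-c[2])/d[:,2])[:,None]
def proj(m,X):
    return cv2.projectPoints(np.float64(X).reshape(-1,1,3),cv2.Rodrigues(m["R"])[0],m["t"],K(m),m["dist"])[0].reshape(-1,2)
E
python3 - <<'E'
from h import *
m=optics.camera_model("top"); im=cv2.imread("pics/top0.png"); hsv=cv2.cvtColor(im,cv2.COLOR_BGR2HSV)
roi=np.zeros(im.shape[:2],np.uint8); roi[125:295,270:445]=255
w=cv2.inRange(hsv,(0,0,215),(180,30,255))&roi
w=cv2.morphologyEx(w,cv2.MORPH_OPEN,np.ones((3,3)))
cs=cv2.findContours(w,cv2.RETR_EXTERNAL,cv2.CHAIN_APPROX_NONE)[0]
c=max(cs,key=cv2.contourArea); print("area",cv2.contourArea(c))
P=onplane(m,c.reshape(-1,2),14)
r=cv2.minAreaRect(np.float32(P[:,:2])); print("rect",r,cv2.boxPoints(r))
def blobs(n,im,lo,hi,roi):
    h=cv2.inRange(cv2.cvtColor(im,cv2.COLOR_BGR2HSV),lo,hi)
    z=np.zeros_like(h); x0,y0,x1,y1=roi; z[y0:y1,x0:x1]=h[y0:y1,x0:x1]
    k,l,s,ce=cv2.connectedComponentsWithStats(z)
    for i in range(1,k):
        if s[i,4]>8: print(n,s[i],ce[i].round(1))
blobs("topblue",im,(100,120,60),(125,255,255),(270,125,445,295))
blobs("toppurp",im,(130,60,30),(165,255,255),(270,125,445,295))
sd=cv2.imread("pics/side0.png")
blobs("sideblue",sd,(100,120,60),(125,255,255),(280,220,410,330))
blobs("sidepurp",sd,(130,60,30),(165,255,255),(280,210,450,330))
cv2.imwrite("pics/crop1.png",np.hstack([cv2.resize(im[180:280,300:430],None,fx=3,fy=3,interpolation=2),cv2.resize(sd[225:325,280:410],None,fx=3,fy=3,interpolation=2)]))
E
```

```text
Traceback (most recent call last):
ValueError: max() iterable argument is empty
```

```bash
cat > m1.py <<'E'
from h import *
m=optics.camera_model("top"); im=cv2.imread("pics/top0.png"); hsv=cv2.cvtColor(im,cv2.COLOR_BGR2HSV)
print("plate px",im[205,380],im[255,340],im[170,350],"marble",im[150,320],im[290,380])
g=cv2.medianBlur(im,5).min(axis=2)
w=np.zeros_like(g); w[125:295,270:445]=(g>=int(g[255,340])-12)[125:295,270:445]*255
w=cv2.morphologyEx(w,cv2.MORPH_OPEN,np.ones((5,5)))
cs=cv2.findContours(w,cv2.RETR_EXTERNAL,cv2.CHAIN_APPROX_NONE)[0]
c=max(cs,key=cv2.contourArea); print("area",cv2.contourArea(c))
P=onplane(m,c.reshape(-1,2),14)
r=cv2.minAreaRect(np.float32(P[:,:2])); print("rect",r,cv2.boxPoints(r))
def blobs(n,im,lo,hi,roi):
    h=cv2.inRange(cv2.cvtColor(im,cv2.COLOR_BGR2HSV),lo,hi)
    z=np.zeros_like(h); x0,y0,x1,y1=roi; z[y0:y1,x0:x1]=h[y0:y1,x0:x1]
    k,l,s,ce=cv2.connectedComponentsWithStats(z)
    for i in range(1,k):
        if s[i,4]>8: print(n,s[i],ce[i].round(1))
blobs("topblue",im,(100,120,60),(125,255,255),(270,125,445,295))
blobs("toppurp",im,(130,60,30),(165,255,255),(270,125,445,295))
sd=cv2.imread("pics/side0.png")
blobs("sideblue",sd,(100,120,60),(125,255,255),(280,220,410,330))
blobs("sidepurp",sd,(130,60,30),(165,255,255),(280,210,450,330))
cv2.drawContours(im,[c],-1,(0,0,255),1)
cv2.imwrite("pics/crop1.png",np.hstack([cv2.resize(im[130:290,275:435],(400,400),interpolation=2),cv2.resize(sd[220:330,280:390],(400,400),interpolation=2)]))
E
python3 m1.py
```

```text
plate px [40 38 38] [167 167 166] [167 166 165] marble [133 134 133] [131 132 129]
area 7674.0
rect ((612.3935546875, -209.6389923095703), (255.359130859375, 238.47378540039062), 36.4778938293457) [[ 438.84033  -189.66934 ]
 [ 580.61597  -381.42285 ]
 [ 785.9468   -229.60864 ]
 [ 644.17114   -37.855133]]
topblue [390 188   8   8  49] [393.2 191.9]
topblue [428 190   8   7  30] [431.8 192.8]
topblue [405 216  14  17  82] [411.2 225.2]
topblue [397 223   7   8  16] [399.9 226.9]
topblue [363 248   5   7  13] [364.8 251.3]
topblue [353 255   6   8  15] [355.3 258.5]
topblue [359 254  15  12  77] [366.2 259.5]
toppurp [341 223   9   9  56] [345.2 226.6]
sideblue [386 235   9  11  87] [389.8 240.2]
sideblue [301 253  21  34 514] [309.2 270.4]
sideblue [354 272  23  40 656] [363.7 291.6]
sidepurp [331 222   9  10  71] [334.9 226.5]
```

View pics/crop1.png

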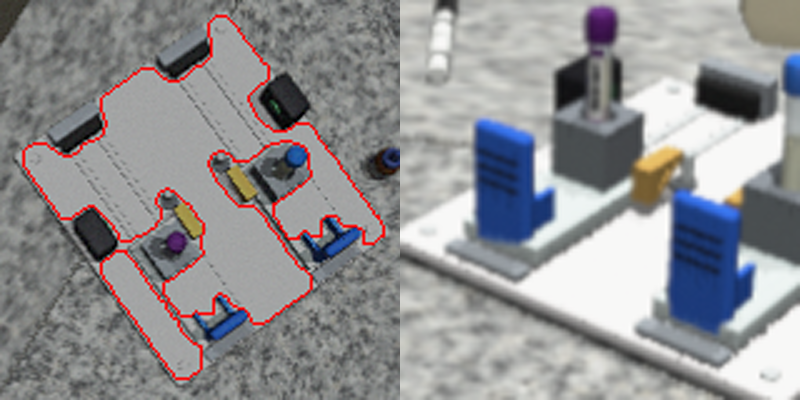

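The crop shows the purple tube in the left lane, and a plate rectangle of 255 x 238 mm, which matches the spec. The left tab's top front edge in the side view runs from about (300.6,252.5) to (316.9,257.1).

```bash
cat >> h.py <<'E'
yaw=np.radians(36.478); R2=np.array([[np.cos(yaw),-np.sin(yaw)],[np.sin(yaw),np.cos(yaw)]])
O=np.array([612.39,-209.64])+R2@[13.5,0]
loc=lambda P:(np.atleast_2d(P)[:,:2]-O)@R2
E
python3 - <<'E'
from h import *
T=optics.camera_model("top");S=optics.camera_model("side")
print("O",O)
print("side tab edge",loc(onplane(S,[(300.6,252.5),(316.9,257.1)],87)).round(1))
print("side R tab edge",loc(onplane(S,[(280+275/3.636,220+190/3.636),(280+340/3.636,220+210/3.636)],87)).round(1))
print("top cap",loc(onplane(T,[(345.2,226.6)],123)),"side cap",loc(onplane(S,[(334.9,223.5)],123)))
print("top blue cap",loc(onplane(T,[(393.2,191.9)],129)),"side",loc(onplane(S,[(389.8,237)],129)))
tb=[(275+205/2.5,130+337/2.5),(275+245/2.5,130+318/2.5)]
print("top tab near edge",loc(onplane(T,tb,87)).round(1),loc(onplane(T,tb,50)).round(1))
# predicted pixel for tab_left with x=-122
for x in (-110,-115,-120,-125):
    P=[[*(O+R2@[x,60+s]),87] for s in(18,-18)]
    print(x,proj(S,P).round(1).tolist(),proj(T,P).round(1).tolist())
E
```

```text
O [ 623.24515016 -201.61405987]
side tab edge [[-122.4   76.3]
 [-117.9   41.8]]
side R tab edge [[-120.5  -43.9]
 [-117.4  -77.5]]
top cap [[-40.6204538   61.17038734]] side cap [[-41.58309925  59.5440291 ]]
top blue cap [[-39.78094132 -58.86645395]] side [[-40.58860576 -59.51442743]]
top tab near edge [[-117.7   82.7]
 [-124.3   46.3]] [[-119.2   78.6]
 [-126.    40.8]]
-110 [[304.3, 250.0], [319.6, 255.5]] [[356.7, 260.4], [370.6, 250.4]]
-115 [[302.5, 250.9], [317.8, 256.5]] [[358.1, 262.4], [372.0, 252.4]]
-120 [[300.8, 251.8], [316.1, 257.5]] [[359.5, 264.4], [373.4, 254.3]]
-125 [[299.0, 252.7], [314.3, 258.4]] [[360.9, 266.4], [374.9, 256.3]]
```

```bash
cat > togo.py <<'E'
# togo.py lx ly z : what is left to go to a reader-frame target, in tool axes (units 20 cm, 90 deg)
import sys
from h import *
from scipy.spatial.transform import Rotation as Ro
s=telemetry.sense(); lx,ly,z=map(float,sys.argv[1:4])
q=s["ee_rot"]; R=Ro.from_quat([*q[1:],q[0]])
Rt=Ro.from_matrix(np.array([[np.cos(yaw),np.sin(yaw),0],[np.sin(yaw),-np.cos(yaw),0],[0,0,-1.]]))
d=np.array([*(O+R2@[lx,ly]),z])-s["eef_pos"]
print("t",s["time_s"],"local",loc(s["eef_pos"]).round(1),s["eef_pos"][2].round(1),"shift in present tool",(R.inv().apply(d)/200).round(3),"in aligned tool",(Rt.inv().apply(d)/200).round(3),"turn",((R.inv()*Rt).as_rotvec()/(np.pi/2)).round(4))
print("F local",(R2.T@s["force"][:2]).round(2),s["force"][2].round(2),"grip",s["grip_width"])
E
python3 togo.py -185 60 150
```

```text
t 0.1 local [[-473.   16.]] 230.8 shift in present tool [ 1.379 -0.468  0.405] in aligned tool [ 1.44  -0.22   0.404] turn [-0.0007 -0.0002 -0.1119]
F local [-0.8  -0.75] -0.02 grip 1.0015558659184398
```

Call:
{"api": "servo_tool", "payload": {
  "deltas": [
    [[0,0,0],[0,0,-0.056],0],
    [[0.1,0,0],[0,0,-0.056],0],
    [[0.2,-0.03,0.05],[0,0,0],0],
    [[0.2,-0.03,0.05],[0,0,0],0],
    [[0.2,-0.03,0.05],[0,0,0],0],
    [[0.2,-0.03,0.05],[0,0,0],0],
    [[0.2,-0.03,0.05],[0,0,0],0],
    [[0.2,-0.03,0.05],[0,0,0],0]
  ],
  "squeeze": 20
}}

```text
time_s: 0.9
eef_pos: [422.9, -286.7, 170.7]
ee_rot: [-0.0, 0.95, 0.313, -0.0]
force: [0.2, 0.2, 0.5]
grip_width: 0.004
grip_force: 0.0
```

```bash
python3 togo.py -185 60 57
```

```text
t 0.9 local [[-211.7   50.6]] 170.7 shift in present tool [ 0.133 -0.047  0.569] in aligned tool [ 0.133 -0.047  0.569] turn [-0.0003  0.     -0.    ]
F local [0.27 0.01] 0.54 grip 0.0035878493490593293
```

Call:
{"api": "servo_tool", "payload": {
  "deltas": [
    [[0.08,-0.047,0.09],[0,0,0],0],
    [[0,0,0.15],[0,0,0],0],
    [[0,0,0.15],[0,0,0],0],
    [[0,0,0.1],[0,0,0],0],
    [[0,0,0.04],[0,0,0],0],
    [[0,0,0],[0,0,0],0],
    [[0,0,0],[0,0,0],0]
  ]
}}

```text
time_s: 1.6
eef_pos: [429.7, -271.5, 66.2]
ee_rot: [0.001, 0.95, 0.313, 0.0]
force: [0.1, -1.0, 0.1]
grip_width: 0.001
grip_force: 0.0
```

```bash
python3 togo.py -140 60 57; python3 - <<'E'
from h import *
s=optics.capture("side"); t=optics.capture("top")
cv2.imwrite("pics/c2.png",np.hstack([cv2.resize(t[160:310,275:425],(400,400),interpolation=2),cv2.resize(s[180:330,250:400],(400,400),interpolation=2)]))
E
```

```text
t 1.6 local [[-197.2   58.9]] 66.2 shift in present tool [ 0.286 -0.006  0.046] in aligned tool [ 0.286 -0.006  0.046] turn [ 0.0008 -0.0001 -0.    ]
F local [-0.48 -0.85] 0.14 grip 0.0007582978487099984
```

View pics/c2.png

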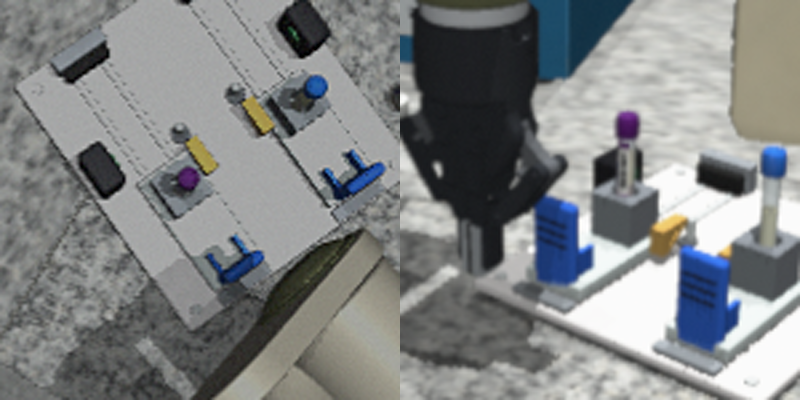

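The shut fingers are behind the left tab and on the lane line, and nothing else is in the way. I'll lower a little and come up close.

Call:
{"api": "servo_tool", "payload": {
  "deltas": [
    [[0.08,-0.005,0.046],[0,0,0],0],
    [[0.08,0,0],[0,0,0],0],
    [[0.05,0,0],[0,0,0],0],
    [[0.02,0,0],[0,0,0],0],
    [[0,0,0],[0,0,0],0]
  ]
}}

```text
time_s: 2.2
eef_pos: [466.0, -242.9, 56.5]
ee_rot: [0.0, 0.95, 0.313, 0.0]
force: [-0.3, -0.8, 0.6]
grip_width: 0.001
grip_force: 0.0
```

```bash
python3 togo.py -133 60 57
```

```text
t 2.2 local [[-151.    60.2]] 56.5 shift in present tool [ 0.09   0.001 -0.003] in aligned tool [ 0.09   0.001 -0.003] turn [ 0.0005 -0.0001  0.0005]
F local [-0.71 -0.46] 0.58 grip 0.0012663968218170132
```

Next I'll advance 3 mm per row (30 mm/s) until I see contact.

Call:
{"api": "servo_tool", "payload": {
  "deltas": [
    [[0.015,0,0],[0,0,0],0],
    [[0.015,0,0],[0,0,0],0],
    [[0.015,0,0],[0,0,0],0],
    [[0.015,0,0],[0,0,0],0],
    [[0,0,0],[0,0,0],0]
  ]
}}

```text
time_s: 2.7
eef_pos: [475.6, -235.6, 56.1]
ee_rot: [-0.0, 0.95, 0.313, 0.0]
force: [-0.3, -0.5, -0.3]
grip_width: 0.003
grip_force: 0.0
```

```bash
python3 togo.py -133 60 57
```

```text
t 2.7 local [[-138.9   60.4]] 56.1 shift in present tool [ 0.03   0.002 -0.005] in aligned tool [ 0.03   0.002 -0.005] turn [ 0.     -0.      0.0002]
F local [-0.49 -0.22] -0.27 grip 0.0027631077060426557
```

Call:
{"api": "servo_tool", "payload": {
  "deltas": [
    [[0.015,0,0],[0,0,0],0],
    [[0.015,0,0],[0,0,0],0],
    [[0,0,0],[0,0,0],0]
  ]
}}

```text
time_s: 3.0
eef_pos: [480.2, -232.2, 56.1]
ee_rot: [0.0, 0.95, 0.313, -0.0]
force: [-1.2, -1.7, 0.6]
grip_width: 0.001
grip_force: 1.3
```

Call:
{"api": "servo_tool", "payload": {
  "deltas": [
    [[0.015,0,0],[0,0,0],0],
    [[0.015,0,0],[0,0,0],0],
    [[0,0,0],[0,0,0],0]
  ]
}}

```text
time_s: 3.3
eef_pos: [485.3, -228.5, 56.1]
ee_rot: [0.0, 0.95, 0.313, 0.0]
force: [-2.0, -1.2, 0.6]
grip_width: -0.002
grip_force: 1.4
```

```bash
python3 togo.py -133 60 57
```

```text
t 3.3 local [[-126.9   60.4]] 56.1 shift in present tool [-0.03   0.002 -0.005] in aligned tool [-0.03   0.002 -0.005] turn [ 0.     -0.      0.0002]
F local [-2.36  0.25] 0.61 grip -0.002465581669558846
```

Contact came at about TCP x = -135, so travel is now about 8 mm. I'll push on slowly at 40 mm/s.

Call:
{"api": "servo_tool", "payload": {
  "deltas": [
    [[0.02,0,0],[0,0,0],0],
    [[0.02,0,0],[0,0,0],0],
    [[0.02,0,0],[0,0,0],0],
    [[0.02,0,0],[0,0,0],0],
    [[0.02,0,0],[0,0,0],0],
    [[0.02,0,0],[0,0,0],0],
    [[0.02,0,0],[0,0,0],0],
    [[0.02,0,0],[0,0,0],0]
  ]
}}

```text
time_s: 4.1
eef_pos: [510.6, -209.6, 56.1]
ee_rot: [-0.0, 0.95, 0.313, -0.001]
force: [-6.9, -3.4, 2.9]
grip_width: -0.001
grip_force: 3.6
```

```bash
python3 togo.py -67 60 57; cat > cap.py <<'E'
from h import *
T=optics.camera_model("top");S=optics.camera_model("side")
s=optics.capture("side"); t=optics.capture("top")
for m,im,dy in((T,t,0),(S,s,-3)):
    h=cv2.inRange(cv2.cvtColor(im,cv2.COLOR_BGR2HSV),(130,60,30),(165,255,255)); h[:150]=0;h[300:]=0;h[:,:270]=0;h[:,430:]=0
    k,l,st,ce=cv2.connectedComponentsWithStats(h)
    for i in range(1,k):
        if st[i,4]>15: print("purple",st[i],loc(onplane(m,[ce[i]+[0,dy]],123)).round(1))
cv2.imwrite("pics/c3.png",np.hstack([cv2.resize(t[160:310,275:425],(400,400),interpolation=2),cv2.resize(s[180:330,250:400],(400,400),interpolation=2)]))
E
python3 cap.py
```

```text
t 4.1 local [[-95.3  60.6]] 56.1 shift in present tool [ 0.142  0.003 -0.005] in aligned tool [ 0.142  0.003 -0.005] turn [-0.0004  0.0007  0.0002]
F local [-7.61  1.38] 2.87 grip -0.0009407386349056478
purple [329 205   9  10  57] [[ 1.7 61.1]]
purple [344 216   7  10  63] [[-0.8 60.2]]
```

Travel is about 41 mm by both cameras. Another 27 mm gives about 68 mm, then I'll hold briefly.

Call:
{"api": "servo_tool", "payload": {
  "deltas": [
    [[0.02,0,0],[0,0,0],0],
    [[0.02,0,0],[0,0,0],0],
    [[0.02,0,0],[0,0,0],0],
    [[0.02,0,0],[0,0,0],0],
    [[0.02,0,0],[0,0,0],0],
    [[0.02,0,0],[0,0,0],0],
    [[0.015,0,0],[0,0,0],0],
    [[0,0,0],[0,0,0],0]
  ]
}}

```text
time_s: 5.0
eef_pos: [532.4, -193.4, 56.1]
ee_rot: [-0.0, 0.95, 0.313, -0.0]
force: [-5.8, -1.9, 2.5]
grip_width: 0.003
grip_force: 2.7
```

```bash
python3 togo.py -67 60 57; python3 cap.py
```

```text
t 5.0 local [[-68.1  60.6]] 56.1 shift in present tool [ 0.006  0.003 -0.005] in aligned tool [ 0.006  0.003 -0.005] turn [-0.0003  0.0003  0.0003]
F local [-5.81  1.95] 2.5 grip 0.0026304446555938934
purple [322 193   8  10  61] [[31.2 58.9]]
purple [355 211   8  10  65] [[34.  57.3]]
```

View pics/c3.png

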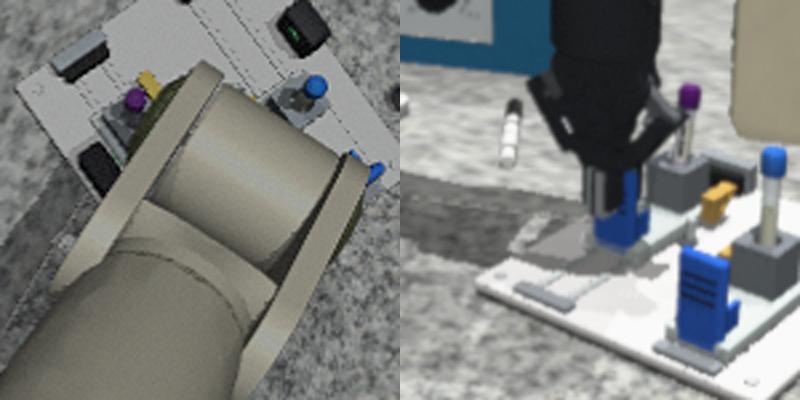

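Travel is about 68–72 mm and the push force dropped, so the lug has passed the pin. The upright tube and the other slide look untouched. Now I'll back off gently.

Call:
{"api": "servo_tool", "payload": {
  "deltas": [
    [[-0.015,0,0],[0,0,0],0],
    [[-0.02,0,0],[0,0,0],0],
    [[-0.02,0,0],[0,0,0],0],
    [[-0.02,0,0],[0,0,0],0],
    [[-0.02,0,0],[0,0,0],0],
    [[-0.03,0,0],[0,0,0],0],
    [[-0.05,0,0],[0,0,0],0],
    [[-0.1,0,0],[0,0,0],0]
  ]
}}

```text
time_s: 5.9
eef_pos: [488.3, -226.4, 56.1]
ee_rot: [0.0, 0.95, 0.314, 0.0]
force: [0.0, -0.2, -0.4]
grip_width: 0.004
grip_force: 0.0
```

Call:
{"api": "servo_tool", "payload": {
  "deltas": [
    [[-0.15,0,0],[0,0,0],0],
    [[-0.15,0,0],[0,0,0],0],
    [[-0.05,0,-0.1],[0,0,0],0],
    [[0,0,-0.15],[0,0,0],0],
    [[0,0,-0.15],[0,0,0],0],
    [[-0.1,0,0],[0,0,0],0],
    [[0,0,0],[0,0,0],0],
    [[0,0,0],[0,0,0],0]
  ]
}}

```text
time_s: 6.7
eef_pos: [415.6, -279.9, 135.8]
ee_rot: [-0.0, 0.95, 0.312, 0.0]
force: [0.4, 0.4, 1.0]
grip_width: -0.005
grip_force: 0.0
```

```bash
python3 togo.py -185 60 150; python3 cap.py
```

```text
t 6.7 local [[-213.5   60.5]] 135.8 shift in present tool [ 0.142  0.002 -0.071] in aligned tool [ 0.142  0.002 -0.071] turn [-0.0001 -0.0002 -0.0006]
F local [0.57 0.07] 0.98 grip -0.005178698422640104
purple [327 203   8   9  55] [[ 8.6 61.8]]
purple [345 214   8  13  72] [[ 6.8 61.4]]
```

View pics/c3.png

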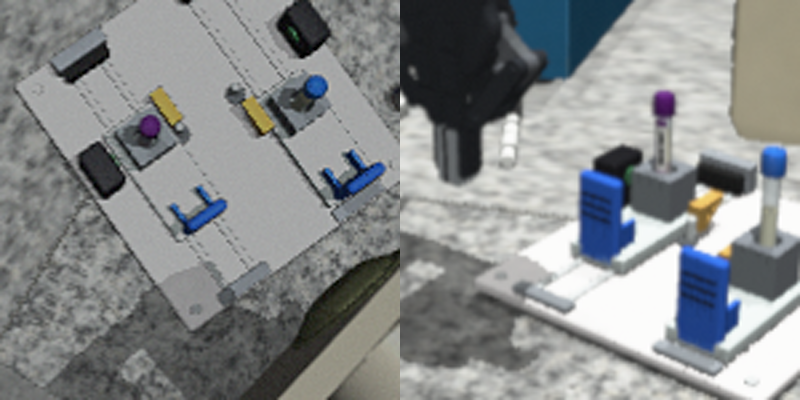

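The left slide stays latched behind its pin. The cap sits 49 mm forward in both views, the lug is just past the pin, and the right slide is at home. The arm is clear, so I'm handing in.

```bash
python3 -c "
from rig import ctrl
print(ctrl.finish_job())"
```

```text
the job is handed in; nothing more can be done
None
```

I pushed the purple-tube (left) slide past its pin to about 70 mm and released it; it latched at about 49 mm by both cameras, the right slide stayed at home with both tubes upright, and I handed in the job, which returned no verdict.

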